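# Tighten the exercise wheel's spoke nipples in order

### The job

Tighten the big spoke nipples on the exercise wheel in order, going clockwise (seen from above) round the rim from the upright valve stem: turn the first nipple one quarter turn clockwise, the second two quarter turns, and the third one quarter turn, each from the way it points now and each finished before the next is begun. Leave the fourth nipple and the other things on the table as they are.

Things in the scene. Friction and masses are not known exactly. Their poses are not given: they have to be found in the camera images.
- valve_stem (a point): top of the upright valve stem (black rubber with a brass tip, 16 mm thick on a 24 mm foot, its top 70 mm above the table) fixed on the rim of the flat-lying exercise wheel, 100 mm from the hub axis, halfway between nipple 4 and nipple 1 (76 mm from each)
- wheel: exercise wheel lying flat, fixed to the table: metal rim 250 mm outside diameter, 45 mm wide and 24 mm high, wooden hub 40 mm high. Origin: hub axis, at table height; z up, its x axis points at the valve stem. Four upright oversize spoke nipples stand on the rim, 100 mm from the hub axis and 141 mm apart, 45, 135, 225 and 315 degrees clockwise (seen from above) from the valve stem
- nipple_1_grip (a point): first nipple clockwise from the stem: wooden handle turning about a vertical axis, 42 to 78 mm above the table: a flat-sided bar 16 mm thick, one end pointed (38 mm from the axis), the other a knob 26 mm thick (to 43 mm). Below: fixed foot, 38 mm wide, up to 36 mm. This point: on the axis, 64 mm up, where to pinch the flat sides; z up, x to the pointed end. All four look alike
- nipple_1_tip (a point): pointed end of nipple 1 (a pale line on top runs from the axis towards the point), 38 mm from the axis, 64 mm above the table
- nipple_1 (a joint): turn of nipple 1 in rad, growing clockwise seen from above; 0 = point directed straight outward from the hub; stops at -0.02 and 5.0; starts anywhere from 0 to 1.1; stiff (about 0.1 N m) and stays where it is left
- nipple_2_grip (a point): second nipple clockwise from the stem: wooden handle turning about a vertical axis, 42 to 78 mm above the table: a flat-sided bar 16 mm thick, one end pointed (38 mm from the axis), the other a knob 26 mm thick (to 43 mm). Below: fixed foot, 38 mm wide, up to 36 mm. This point: on the axis, 64 mm up, where to pinch the flat sides; z up, x to the pointed end. All four look alike
- nipple_2_tip (a point): pointed end of nipple 2 (a pale line on top runs from the axis towards the point), 38 mm from the axis, 64 mm above the table
- nipple_2 (a joint): turn of nipple 2 in rad, growing clockwise seen from above; 0 = point directed straight outward from the hub; stops at -0.02 and 5.0; starts anywhere from 0 to 1.1; stiff (about 0.1 N m) and stays where it is left
- nipple_3_grip (a point): third nipple clockwise from the stem: wooden handle turning about a vertical axis, 42 to 78 mm above the table: a flat-sided bar 16 mm thick, one end pointed (38 mm from the axis), the other a knob 26 mm thick (to 43 mm). Below: fixed foot, 38 mm wide, up to 36 mm. This point: on the axis, 64 mm up, where to pinch the flat sides; z up, x to the pointed end. All four look alike
- nipple_3_tip (a point): pointed end of nipple 3 (a pale line on top runs from the axis towards the point), 38 mm from the axis, 64 mm above the table
- nipple_3 (a joint): turn of nipple 3 in rad, growing clockwise seen from above; 0 = point directed straight outward from the hub; stops at -0.02 and 5.0; starts anywhere from 0 to 1.1; stiff (about 0.1 N m) and stays where it is left
- nipple_4_grip (a point): fourth (last) nipple clockwise from the stem: wooden handle turning about a vertical axis, 42 to 78 mm above the table: a flat-sided bar 16 mm thick, one end pointed (38 mm from the axis), the other a knob 26 mm thick (to 43 mm). Below: fixed foot, 38 mm wide, up to 36 mm. This point: on the axis, 64 mm up, where to pinch the flat sides; z up, x to the pointed end. All four look alike
- nipple_4_tip (a point): pointed end of nipple 4 (a pale line on top runs from the axis towards the point), 38 mm from the axis, 64 mm above the table
- nipple_4 (a joint): turn of nipple 4 in rad, growing clockwise seen from above; 0 = point directed straight outward from the hub; stops at -0.02 and 5.0; starts anywhere from 0 to 1.1; stiff (about 0.1 N m) and stays where it is left
- tracing_board: bystander: loose white plastic board, 200 x 260 x 14 mm, origin under its centre
- wood_roller: bystander: loose wooden hand roller with two square blocks, 150 mm long, 48 mm high, origin under its centre
- cup: bystander: loose yellow plastic cup, 76 mm across, 90 mm high, origin under its centre

How it is judged:
On the way, in this order (a step that is already met when the one before it is completed fails the run):
1. the first nipple is turned one quarter turn clockwise while the second and third are still as they were (distance of nipple_1_tip from where it was at the start of the episode between 0.0451 and 0.0612 m and value of joint nipple_1 below 3.1 rad and distance of each of nipple_2_tip, nipple_3_tip from where it was at the start of the episode below 0.01 m), for 0.2 s.
2. the second nipple is turned two quarter turns clockwise while the third is still as it was (distance of nipple_1_tip from where it was at the start of the episode between 0.0451 and 0.0612 m and value of joint nipple_1 below 3.1 rad and distance of nipple_2_tip from where it was at the start of the episode above 0.07484 m and distance of nipple_3_tip from where it was at the start of the episode below 0.01 m), for 0.2 s.
3. the third nipple is turned one quarter turn clockwise (distance of nipple_1_tip from where it was at the start of the episode between 0.0451 and 0.0612 m and value of joint each of nipple_1, nipple_3 below 3.1 rad and distance of nipple_2_tip from where it was at the start of the episode above 0.07484 m and distance of nipple_3_tip from where it was at the start of the episode between 0.0451 and 0.0612 m), for 0.2 s.
At the end, for the whole second after the job is handed in: The first and third nipples stand a quarter turn (within 17 degrees) and the second a half turn (within 20 degrees) clockwise from where each started, at rest; the fourth nipple has turned less than 15 degrees (all of step 3 and distance of nipple_4_tip from where it was at the start of the episode below 0.01 m and velocity of joint nipple_1 between -0.1 and 0.1 rad/s and velocity of joint nipple_2 between -0.1 and 0.1 rad/s and velocity of joint nipple_3 between -0.1 and 0.1 rad/s); the robot touches nothing.
It fails at once if the fourth nipple is turned (15 degrees or more) (distance of nipple_4_tip from where it was at the start of the episode above 0.01 m).
It fails at once if the white board is moved more than 30 mm (distance of tracing_board from where it was at the start of the episode above 0.03 m).
It fails at once if the hand roller is moved more than 30 mm (distance of wood_roller from where it was at the start of the episode above 0.03 m).
It fails at once if the cup is moved more than 30 mm (distance of cup from where it was at the start of the episode above 0.03 m).
It also fails if it takes over 67 s, if anything falls off the work surface, if the arm or the gripper's body presses on something with over 40 N, if the wrist force passes 120 N, or if a joint passes its speed limit or range.

### The arm

A 6-joint arm with a two-finger parallel gripper is mounted at the origin on the work surface. World frame = base frame: x ahead of the robot, y to its left, z up, the work surface at z = 0. Lengths are in m, angles in rad, forces in N, time in s.
With the tool pointing down it reaches from about 0.35 to 0.875 m from the base axis. Payload 15.5 kg.
Tool frame: the origin (TCP) lies between the finger pads; the fingertips stand ahead of it and the grasp point (between the pads) lies 3 mm ahead of it (arm.finger_overhang is the z of the fingertips in the tool frame, in m); z points along the fingers, y is the direction in which the jaws open and shut (so a half turn about z gives the same grasp; the last joint's range is limited). The gripper opens to 85 mm and grips with 20 to 120 N. Pads are 22 mm wide; open, the fingers measure 114 mm over their backs; the gripper's body (76 mm by 85 mm) begins 54 mm behind the grasp point. The pads swing forward as they close: fully open they stand 13 mm farther back than shut.
Start: joints at [-1.23, 0.494, 1.345, -0, 1.302, -0.096], TCP at [0.264, -0.567, 0.253] pointing down, gripper open.
Joint ranges: [-2.91, 2.91], [-0.82, 2.16], [0.22, 2.67], [-1.22, 4.37], [0.12, 2.79], [-3.08, 3.08]. Speed limits (rad/s): [1.89, 1.89, 2.57, 3.01, 3.01, 3.01].

### API

Orientations are given as [roll, pitch, yaw] about the fixed x, y, z axes, in that order (R = Rz(yaw) Ry(pitch) Rx(roll)).
In Python, from plant import arm gives the robot as it stands.
- The arm moves only by the tool send_rows, never from a script. Its argument "commands" is a list of rows, each a list of 3 entries, a list of its own where there are three numbers: the shift along the tool's x, y, z in cm, then the turn about the tool's z in rad, then the finger opening in cm, from 0 to 8.54. A call has 1 to 20 rows; each row is the pose to reach, as a shift and turn from the pose commanded when the call began, along the tool's axes at that moment; what a row does not reach only later rows make up. A row lasts 1/10 s, in which the tool goes at most 50 mm and 8.59 degrees, less where a joint would pass 70% of its speed; a pose out of reach is approached as far as the arm can. A call with a gripper value outside its range is refused whole. The fingers move at their own pace and stop on an object; "force" is the grip in N (left out, the last holds). Time passes only in rows, so rows that repeat a pose let the fingers close. It gives the time, the measured TCP pose, the force and the opening at its end, in the units of the state.
- arm.get_state(): the state, without advancing time (a new reading comes with each control period).
- arm.get_image(name): name is "scene" or "top" or "wrist"; returns (picture, depth): 420x560x3 uint8, red, green, blue; 420x560 float32, m along the optical axis (not along the pixel's ray), 0 where there is no reading.
- arm.calibration(name): a dict with "fx", "fy", "cx", "cy" (pixels), "xyz" and "rotation" of the camera in the world; the wrist camera has in their place "hand_eye" (4x4, takes a point from camera to tool coordinates, whose origin is the TCP and whose axes are the flange's). Camera axes: x right, y up, looking along -z (the intrinsics and any distortion apply to the point x, -y, -z); pixel columns grow to the right and rows downward; lengths in m; the calibration is good to about 2 mm. A picture is of the moment at which its call begins: read the wrist's pose just before it. calibration takes no time and is no camera call.
- arm.job_done(): hands the job in, once; it reports no verdict.
Trained networks look in the newest picture that a camera, given by its name, has taken for a name from the list of things; names that differ only in an ending like _2 or _b are one class to them, and where a whole thing is asked for, a point or a joint stands for the part that bears it (a point fixed in the world has none). Each returns a list of dicts, best first, with "p" (0 to 1); they miss things now and then, are a little off and sometimes report something else, mostly with a low value. They report only what shows in the picture. A call takes as long as a camera call.
- arm.recognise(label, camera): "position" ([column, row] in pixels, amid what is visible of it).
The state is a dict: "time_s": time; "qpos": joint angles; "joint_vel": joint speeds; "joint_torque": joint torques, N m; "tcp_pos": TCP position; "ee_rot": TCP orientation; "contact_force": force on the tool from outside, world axes, zero at the start; "wrist_torque": the same for the moment, N m; "finger_gap": opening from 0.0 (shut) to 1.0 (fully open).
Only numpy, scipy, OpenCV 4.12 (cv2) and the standard library are available. Lean on these libraries where they do the work, as an engineer would, in place of code of your own. Each camera call takes 0.05 s, during which the arm holds its last target.

## Working session

There is one attempt and no reset: what is moved stays moved. The work goes in short steps, Python scripts to look and compute and a tool call to move; the robot and the scene stay as the last step left them, time stands still between calls to the robot, and variables do not carry over. Pictures are saved under pics/ and viewed, and the job is handed in when it is done.

Besides the shell and the picture viewer there is one more tool, called after "Emit:" in YAML: its name, and indented under it one key for each argument. send_rows: Moves the arm, as the interface text tells. Its arguments: {"type":"object","properties":{"commands":{"type":"array","items":{"type":"array"}},"force":{"type":"number"}},"required":["commands"]}

```bash
mkdir -p pics; ls; python3 - <<'E'
from plant import arm
import cv2,numpy as np
s=arm.get_state();print(s)
for n in("scene","top","wrist"):
    p,d=arm.get_image(n);cv2.imwrite(f"pics/{n}0.png",p[:,:,::-1]);np.save(f"pics/{n}0.npy",d);print(n,arm.calibration(n))
print(arm.finger_overhang)
E
```

```text
pics
{'time_s': 0.0, 'qpos': array([-1.23048986e+00,  4.94222004e-01,  1.34616026e+00,  2.09190230e-05,
        1.30249003e+00, -9.54969512e-02]), 'joint_vel': array([ 0.00060065, -0.00053188,  0.00071325, -0.00139849, -0.0005738 ,
       -0.00065206]), 'joint_torque': array([ 3.31632553e-03, -8.82155800e+01, -3.83858764e+01,  1.50228097e-04,
        1.03223836e-02, -3.93621724e-05]), 'tcp_pos': array([ 0.26373152, -0.56625053,  0.25266623]), 'ee_rot': array([-3.14032076e+00, -1.42088155e-04,  4.35797764e-01]), 'contact_force': array([ 0.49918303,  0.46847247, -0.50509339]), 'wrist_torque': array([-0.03715423,  0.02330744,  0.00182918]), 'finger_gap': 1.0006180846860684}
scene {'fx': 506.97168926251084, 'fy': 506.97168926251084, 'cx': 284.1078598226713, 'cy': 204.54973492795168, 'xyz': array([1.05328314, 0.81110368, 0.92154589]), 'rotation': array([ 0.84190163, -0.00337031,  2.6081254 ])}
top {'fx': 544.1313658321416, 'fy': 544.1313658321416, 'cx': 284.99845815671966, 'cy': 203.76433347260078, 'xyz': array([0.33566189, 0.03145674, 1.53318356]), 'rotation': array([ 0.17007019, -0.02798534, -1.55059168])}
wrist {'fx': 353.865056352844, 'fy': 353.865056352844, 'cx': 278.0643357857431, 'cy': 214.9158180041966, 'hand_eye': array([[ 1.88616108e-05,  9.56024420e-01,  2.93287075e-01,
         7.53549390e-02],
       [ 9.99999994e-01, -4.98859606e-05,  9.83015900e-05,
         6.64961142e-04],
       [ 1.08609628e-04,  2.93287071e-01, -9.56024415e-01,
        -1.21409252e-01],
       [ 0.00000000e+00,  0.00000000e+00,  0.00000000e+00,
         1.00000000e+00]])}
0.022
```

View pics/top0.png

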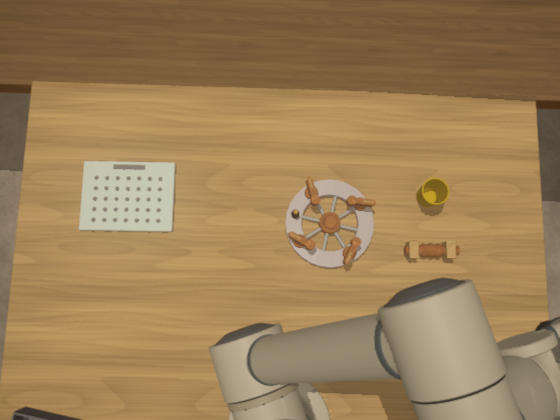

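View pics/scene0.png

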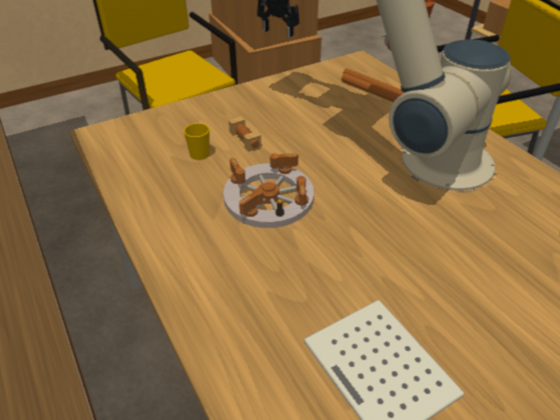

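```bash
python3 - <<'E'
import cv2
im=cv2.imread('pics/top0.png')
E
cat > h.py <<'E'
import numpy as np,cv2
from scipy.spatial.transform import Rotation as R
from plant import arm
def cam(n,s=None):
    c=arm.calibration(n)
    K=(c['fx'],c['fy'],c['cx'],c['cy'])
    if n=='wrist':
        T=np.eye(4);T[:3,:3]=R.from_euler('xyz',s['ee_rot']).as_matrix();T[:3,3]=s['tcp_pos']
        return K,T@np.array(c['hand_eye'])
    T=np.eye(4);T[:3,:3]=R.from_euler('xyz',c['rotation']).as_matrix();T[:3,3]=c['xyz'];return K,T
def ray(K,T,u,v):
    d=np.array([(u-K[2])/K[0],-(v-K[3])/K[1],-1.]);return T[:3,3],T[:3,:3]@d
def at_z(K,T,u,v,z):
    o,d=ray(K,T,u,v);return o+d*(z-o[2])/d[2]
def cloud(K,T,dep):
    v,u=np.mgrid[:dep.shape[0],:dep.shape[1]]
    P=np.stack([(u-K[2])/K[0]*dep,-(v-K[3])/K[1]*dep,-dep],-1)
    return P@T[:3,:3].T+T[:3,3]
def proj(K,T,p):
    q=T[:3,:3].T@(np.asarray(p)-T[:3,3]);return K[2]+K[0]*q[0]/-q[2],K[3]-K[1]*q[1]/-q[2]
def ortho(P,im,zmin,zmax,x0,x1,y0,y1,res=.001):
    # top-down picture: rows = x decreasing, cols = y decreasing
    H=int((x1-x0)/res);W=int((y1-y0)/res);o=np.zeros((H,W,3),np.uint8)
    m=(P[...,2]>zmin)&(P[...,2]<zmax)
    p=P[m];c=im[m];r=((x1-p[:,0])/res).astype(int);k=((y1-p[:,1])/res).astype(int)
    g=(r>=0)&(r<H)&(k>=0)&(k<W);o[r[g],k[g]]=c[g];return o
E
```

```text
(no output)
```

The top view shows the wheel at about (330,223), with the stem on its left at (295,214). Going clockwise, the nipples are 1 (313,190), 2 (360,202), 3 (352,252) and 4 (301,241). The cup (435,192) and roller (432,250) are to the right, and the board is far left.

```bash
python3 - <<'E'
from h import *
K,T=cam('top')
for n,u,v,z in[('hub',330,223,.04),('stem',295,214,.07),('n1',313,190,.07),('n2',360,202,.07),('n3',352,252,.07),('n4',301,241,.07),('cup',435,192,.09),('roller',432,250,.05)]:
    print(n,at_z(K,T,u,v,z).round(3))
im=cv2.imread('pics/top0.png')
cv2.imwrite('pics/topz.png',cv2.resize(im[165:285,270:390],(600,600),interpolation=cv2.INTER_CUBIC))
im=cv2.imread('pics/scene0.png')
cv2.imwrite('pics/scz.png',cv2.resize(im[140:235,210:330],(758,600),interpolation=cv2.INTER_CUBIC))
s=arm.get_state();print(s['tcp_pos'],s['ee_rot'])
E
```

```text
hub [ 0.542 -0.131  0.04 ]
stem [ 0.56  -0.032  0.07 ]
n1 [ 0.628 -0.081  0.07 ]
n2 [ 0.598 -0.21   0.07 ]
n3 [ 0.46  -0.188  0.07 ]
n4 [ 0.487 -0.05   0.07 ]
cup [ 0.627 -0.412  0.09 ]
roller [ 0.472 -0.411  0.05 ]
[ 0.26375506 -0.56635311  0.2528502 ] [-3.14067992e+00 -4.47127678e-05  4.35837523e-01]
```

View pics/topz.png

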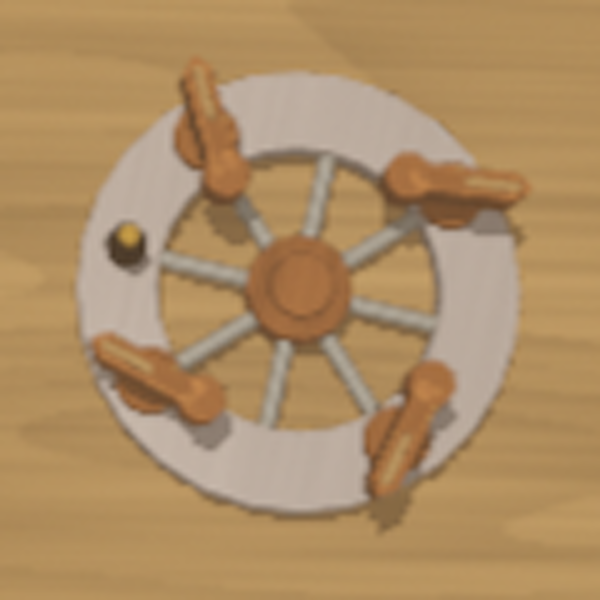

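View pics/scz.png

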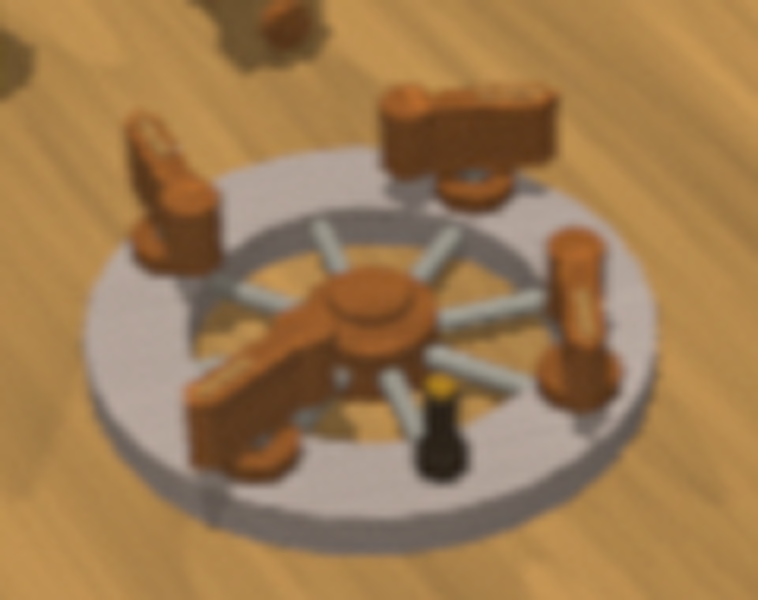

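Each pale line and pointed end faces outward, so all four orientations are readable. I'll move the wrist camera over the wheel for an accurate measurement.

Emit:
send_rows:
  commands:
    - [[3.6,-2.3,-4],0,8.5]
    - [[7.2,-4.6,-4],0,8.5]
    - [[10.8,-6.9,-4],0,8.5]
    - [[14.4,-9.2,-4],0,8.5]
    - [[18,-11.5,-4],0,8.5]
    - [[21.6,-13.8,-4],0,8.5]
    - [[25.2,-16.1,-4],0,8.5]
    - [[28.8,-18.4,-4],0,7]
    - [[32.4,-20.7,-4],0,7]
    - [[36,-23,-4],0,7]
    - [[39.6,-25.3,-4],0,6]
    - [[43,-27.5,-4],0,6]
    - [[43,-27.5,-4],0,6]
    - [[43,-27.5,-4],0,6]
    - [[43,-27.5,-4],0,6]
    - [[43,-27.5,-4],0,6]

```text
time_s: 1.75
tcp_pos: [0.5371, -0.1367, 0.2933]
ee_rot: [3.142, 0.0, 0.434]
contact_force: [0.9, -1.3, -0.3]
finger_gap: 0.708
```

```bash
python3 - <<'E'
from h import *
s=arm.get_state();p,d=arm.get_image('wrist');cv2.imwrite('pics/w1.png',p[:,:,::-1]);np.savez('pics/w1.npz',d=d,p=p,t=s['tcp_pos'],r=s['ee_rot'])
print(s)
E
```

```text
{'time_s': 1.75, 'qpos': array([-3.56969316e-01,  3.55682607e-01,  1.46548832e+00, -1.75607293e-04,
        1.32057143e+00,  7.79501366e-01]), 'joint_vel': array([-0.00197169,  0.00047078, -0.00341175,  0.00218193, -0.00126268,
        0.00166213]), 'joint_torque': array([ 8.35167523e-01, -7.52687931e+01, -3.88412511e+01,  2.53726897e-02,
        2.23233459e-03, -1.58010644e-02]), 'tcp_pos': array([ 0.53705363, -0.13673932,  0.29328027]), 'ee_rot': array([3.14157955e+00, 2.26244559e-04, 4.34369141e-01]), 'contact_force': array([ 0.86495284, -1.27730057, -0.25771441]), 'wrist_torque': array([ 0.02957386, -0.01891452,  0.01498699]), 'finger_gap': 0.7078940368159533}
```

View pics/w1.png

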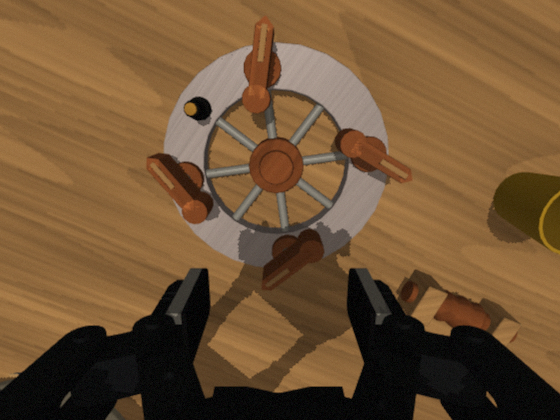

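The wrist view shows the whole wheel: hub (276,165), stem (190,108), nipple 1 (263,68), nipple 2 (372,155), nipple 3 (293,258) and nipple 4 (180,190). Next I'll fit the handles from depth in the wrist and top views.

```bash
cat > fit.py <<'E'
from h import *
def analyse(K,T,d,p,tag,z0=.070):
    P=cloud(K,T,d); P[d<=0]=np.nan
    hub=np.array([.542,-.131])
    m=(P[...,2]>z0)&(P[...,2]<.088)&(np.hypot(P[...,0]-hub[0],P[...,1]-hub[1])<.17)
    n,l,st,c=cv2.connectedComponentsWithStats(m.astype(np.uint8))
    for i in range(1,n):
        if st[i,4]<25: continue
        q=P[l==i];mu=q[:,:2].mean(0);w,V=np.linalg.eigh(np.cov((q[:,:2]-mu).T));a=V[:,1]
        if a@(mu-hub)<0:a=-a
        t=(q[:,:2]-mu)@a
        # bar axis line from tip half
        print(tag,c[i].round(),st[i,4],'zmed',np.median(q[:,2]).round(4),'mu',mu.round(4),'yaw',np.degrees(np.arctan2(a[1],a[0])).round(1),'t',np.percentile(t,[0,100]).round(4),'centre(tip-38)',(mu+a*(t.max()-.038)).round(4),'(knob+43)',(mu+a*(t.min()+.043)).round(4))
    return P
E
python3 - <<'E'
from fit import *
K,T=cam('top');p=cv2.imread('pics/top0.png');P=analyse(K,T,np.load('pics/top0.npy'),p,'top')
f=np.load('pics/w1.npz');s=dict(tcp_pos=f['t'],ee_rot=f['r']);K,T=cam('wrist',s);P=analyse(K,T,f['d'],f['p'],'w')
o=ortho(P,f['p'],-.1,.2,.39,.69,-.30,.04);cv2.imwrite('pics/o.png',cv2.resize(o[:,:,::-1],None,fx=2,fy=2))
E
```

```text
top [312. 191.] 180 zmed 0.0768 mu [ 0.6243 -0.0774] yaw 17.3 t [-0.0352  0.0437] centre(tip-38) [ 0.6297 -0.0758] (knob+43) [ 0.6317 -0.0751]
top [359. 200.] 181 zmed 0.0768 mu [ 0.6011 -0.2072] yaw -95.1 t [-0.0361  0.0434] centre(tip-38) [ 0.6006 -0.2125] (knob+43) [ 0.6005 -0.214 ]
top [302. 240.] 187 zmed 0.0766 mu [ 0.4897 -0.0507] yaw 62.4 t [-0.0364  0.0419] centre(tip-38) [ 0.4915 -0.0472] (knob+43) [ 0.4927 -0.0448]
top [352. 249.] 191 zmed 0.0768 mu [ 0.4683 -0.1859] yaw 154.2 t [-0.0359  0.0417] centre(tip-38) [ 0.465  -0.1843] (knob+43) [ 0.4619 -0.1828]
w [260.  68.] 1887 zmed 0.0788 mu [ 0.6277 -0.0773] yaw 16.7 t [-0.0374  0.0425] centre(tip-38) [ 0.632 -0.076] (knob+43) [ 0.6331 -0.0757]
w [190. 108.] 107 zmed 0.0707 mu [ 0.5698 -0.0323] yaw 10.1 t [-0.0055  0.0056] centre(tip-38) [ 0.5379 -0.038 ] (knob+43) [ 0.6067 -0.0257]
w [373. 155.] 1546 zmed 0.0787 mu [ 0.6033 -0.2059] yaw -95.4 t [-0.0348  0.045 ] centre(tip-38) [ 0.6026 -0.2129] (knob+43) [ 0.6025 -0.2141]
w [178. 190.] 1582 zmed 0.0786 mu [ 0.4935 -0.0505] yaw 62.5 t [-0.0377  0.0424] centre(tip-38) [ 0.4956 -0.0466] (knob+43) [ 0.4959 -0.0459]
w [294. 262.] 1306 zmed 0.0785 mu [ 0.4718 -0.1857] yaw 154.9 t [-0.0351  0.0446] centre(tip-38) [ 0.4659 -0.1829] (knob+43) [ 0.4647 -0.1824]
```

Wrist and top views agree within 3 mm and 1°. The fitted geometry also matches the given sizes: 141 mm between neighbours, 99.5 mm hub to stem, handle tops at 78 mm. I'll go above nipple 1 with the jaws along its bar.

Emit:
send_rows:
  commands:
    - [[4,-0.5,3],0.05,4.5]
    - [[8,-1,7],0.1,4.5]
    - [[11.2,-1.5,11],0.139,4.5]
    - [[11.2,-1.5,15],0.139,4.5]
    - [[11.2,-1.5,16.5],0.139,4.5]
    - [[11.2,-1.5,16.5],0.139,4.5]
    - [[11.2,-1.5,16.5],0.139,4.5]
  force: 50

```text
time_s: 2.5
tcp_pos: [0.6329, -0.0757, 0.129]
ee_rot: [3.141, -0.0, 0.296]
contact_force: [0.3, -0.5, 0.7]
finger_gap: 0.53
```

```bash
python3 - <<'E'
from fit import *
s=arm.get_state();p,d=arm.get_image('wrist');cv2.imwrite('pics/w2.png',p[:,:,::-1])
print(s['tcp_pos'],s['ee_rot'],s['qpos'],s['finger_gap'],s['contact_force'])
K,T=cam('wrist',s);analyse(K,T,d,p,'w');print(proj(K,T,[.6325,-.0757,.078]))
E
```

```text
[ 0.63293425 -0.07565642  0.12900011] [ 3.14131713e+00 -4.18634662e-04  2.95900674e-01] [-2.12585946e-01  6.43188252e-01  1.44229715e+00 -4.23511108e-05
  1.05560744e+00  1.06233062e+00] 0.529651024010906 [ 0.27782531 -0.47074949  0.71939332]
w [277. 262.] 4502 zmed 0.0787 mu [ 0.6291 -0.0767] yaw 16.8 t [-0.0393  0.0414] centre(tip-38) [ 0.6324 -0.0757] (knob+43) [ 0.6326 -0.0756]
w [520. 367.] 639 zmed 0.0781 mu [ 0.6064 -0.2341] yaw -105.1 t [-0.0215  0.0191] centre(tip-38) [ 0.6113 -0.2158] (knob+43) [ 0.6008 -0.2548]
w [144. 410.] 489 zmed 0.078 mu [ 0.5098 -0.0276] yaw 96.9 t [-0.0081  0.0101] centre(tip-38) [ 0.5131 -0.0553] (knob+43) [0.5055 0.007 ]
(np.float64(276.78490598850476), np.float64(256.5064830892092))
```

View pics/w2.png

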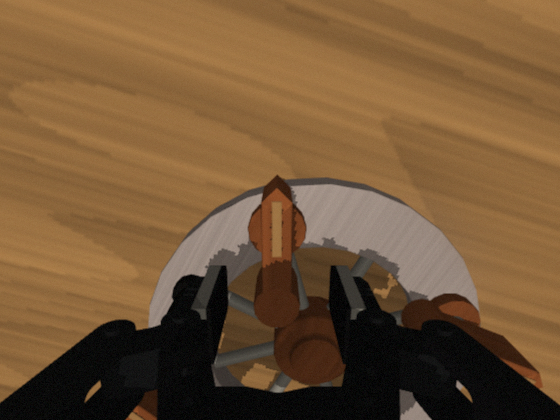

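Bar 1 (277,262) is centred between the open fingers, and its fitted axis is within 0.5 mm of the TCP. I'll descend and close.

Emit:
send_rows:
  commands:
    - [[0,0,3],0,4.5]
    - [[0,0,5],0,4.5]
    - [[0,0,6.2],0,4.5]
    - [[0,0,6.2],0,4.5]
    - [[0,0,6.2],0,3]
    - [[0,0,6.2],0,2]
    - [[0,0,6.2],0,0.5]
    - [[0,0,6.2],0,0.5]
    - [[0,0,6.2],0,0.5]
    - [[0,0,6.2],0,0.5]
    - [[0,0,6.2],0,0.5]
    - [[0,0,6.2],0,0.5]
  force: 50

```text
time_s: 3.75
tcp_pos: [0.6333, -0.0746, 0.0677]
ee_rot: [3.141, -0.002, 0.297]
contact_force: [-0.9, 3.9, 9.5]
finger_gap: 0.184
```

The opening is 15.7 mm, so the bar is gripped. Now the quarter turn.

Emit:
send_rows:
  commands:
    - [[0,0,0],0.12,0.5]
    - [[0,0,0],0.24,0.5]
    - [[0,0,0],0.36,0.5]
    - [[0,0,0],0.48,0.5]
    - [[0,0,0],0.6,0.5]
    - [[0,0,0],0.72,0.5]
    - [[0,0,0],0.84,0.5]
    - [[0,0,0],0.96,0.5]
    - [[0,0,0],1.08,0.5]
    - [[0,0,0],1.2,0.5]
    - [[0,0,0],1.32,0.5]
    - [[0,0,0],1.44,0.5]
    - [[0,0,0],1.53,0.5]
    - [[0,0,0],1.571,0.5]
    - [[0,0,0],1.571,0.5]
    - [[0,0,0],1.571,0.5]
    - [[0,0,0],1.571,0.5]
  force: 50

```text
time_s: 5.45
tcp_pos: [0.632, -0.0769, 0.0677]
ee_rot: [3.14, -0.002, -1.274]
contact_force: [-12.9, -19.1, 14.6]
finger_gap: 0.176
```

Emit:
send_rows:
  commands:
    - [[0,0,0],0,2.5]
    - [[0,0,0],0,4.5]
    - [[0,0,0],0,4.5]
    - [[0,0,0],0,4.5]
    - [[0,0,0],0,4.5]
    - [[0,0,-3],0,4.5]
    - [[0,0,-7],0,4.5]
    - [[0,0,-12],0,4.5]
    - [[0,0,-12],0,4.5]
    - [[0,0,-12],0,4.5]

```text
time_s: 6.45
tcp_pos: [0.6333, -0.0749, 0.1876]
ee_rot: [-3.139, -0.001, -1.274]
contact_force: [-0.2, -0.1, -0.4]
finger_gap: 0.527
```

```bash
python3 - <<'E'
from fit import *
s=arm.get_state();p,d=arm.get_image('wrist');cv2.imwrite('pics/w3.png',p[:,:,::-1])
print(s['tcp_pos'],s['ee_rot'],s['qpos'],s['finger_gap'],s['contact_force'])
K,T=cam('wrist',s);analyse(K,T,d,p,'w')
E
```

```text
[ 0.63330008 -0.07490242  0.18762342] [-3.13935516e+00 -1.19481566e-03 -1.27410185e+00] [-2.11343651e-01  5.74924009e-01  1.39019597e+00  4.83028865e-05
  1.17393655e+00  2.63353458e+00] 0.5272194704997553 [-0.2301331  -0.05084585 -0.36760031]
w [387.  48.] 3224 zmed 0.0786 mu [ 0.6039 -0.1974] yaw -96.9 t [-0.026   0.0309] centre(tip-38) [ 0.6048 -0.1904] (knob+43) [ 0.6019 -0.2143]
w [546. 110.] 1322 zmed 0.0781 mu [ 0.4948 -0.1936] yaw -45.8 t [-0.0275  0.0128] centre(tip-38) [ 0.4772 -0.1755] (knob+43) [ 0.5056 -0.2047]
w [282. 226.] 2725 zmed 0.0788 mu [ 0.6306 -0.072 ] yaw 106.9 t [-0.0422  0.0378] centre(tip-38) [ 0.6306 -0.0721] (knob+43) [ 0.6303 -0.0712]
w [459. 295.] 2412 zmed 0.0783 mu [ 0.4907 -0.0588] yaw 58.9 t [-0.0298  0.0457] centre(tip-38) [ 0.4947 -0.0522] (knob+43) [ 0.4975 -0.0475]
```

View pics/w3.png

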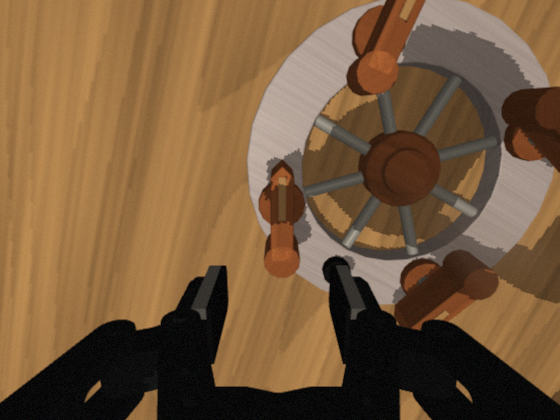

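Nipple 1 now measures −73.1°, from 16.8° before, so it turned 89.9°. Its pointed end is at (282,170) and the knob at (282,262). Now to nipple 2, with the wrist turned back for the half turn.

Emit:
send_rows:
  commands:
    - [[2,1,0],-0.14,4.5]
    - [[4,2,0],-0.28,4.5]
    - [[6,3,0],-0.42,4.5]
    - [[8,4,0],-0.56,4.5]
    - [[10,5,0],-0.7,4.5]
    - [[12.4,7,0],-0.84,4.5]
    - [[12.4,7,0],-0.98,4.5]
    - [[12.4,7,0],-1.12,4.5]
    - [[12.4,7,0],-1.26,4.5]
    - [[12.4,7,0],-1.4,4.5]
    - [[12.4,7,0],-1.54,4.5]
    - [[12.4,7,0],-1.68,4.5]
    - [[12.4,7,0],-1.82,4.5]
    - [[12.4,7,0],-1.96,4.5]
    - [[12.4,7,0],-2.1,4.5]
    - [[12.4,7,1],-2.24,4.5]
    - [[12.4,7,2],-2.38,4.5]
    - [[12.4,7,3],-2.52,4.5]
    - [[12.4,7,4],-2.66,4.5]
    - [[12.4,7,5],-2.754,4.5]

```text
time_s: 8.5
tcp_pos: [0.6012, -0.2135, 0.1342]
ee_rot: [-3.139, -0.001, 1.486]
contact_force: [-0.7, 0.4, 0.3]
finger_gap: 0.527
```

Emit:
send_rows:
  commands:
    - [[0,0,0],0,4.5]
    - [[0,0,0],0,4.5]
    - [[0,0,0],0,4.5]

```text
time_s: 8.8
tcp_pos: [0.6021, -0.2139, 0.1363]
ee_rot: [-3.141, -0.0, 1.477]
contact_force: [0.5, 1.1, 1.1]
finger_gap: 0.526
```

```bash
python3 - <<'E'
from fit import *
s=arm.get_state();p,d=arm.get_image('wrist');cv2.imwrite('pics/w4.png',p[:,:,::-1])
print(s['tcp_pos'],s['ee_rot'],s['qpos'],s['finger_gap'],s['contact_force'])
K,T=cam('wrist',s);analyse(K,T,d,p,'w')
E
```

```text
[ 0.60207478 -0.21394165  0.13629599] [-3.14141637e+00 -5.84657268e-05  1.47738237e+00] [-4.34835687e-01  6.36315757e-01  1.43180079e+00 -4.47588463e-06
  1.07366179e+00 -3.41419599e-01] 0.5257346020307393 [0.49257914 1.12573118 1.14353639]
w [3. 4.] 69 zmed 0.0716 mu [ 0.4872 -0.0825] yaw -152.4 t [-0.0026  0.0042] centre(tip-38) [ 0.5171 -0.0669] (knob+43) [ 0.4514 -0.1013]
w [334.  15.] 1229 zmed 0.0787 mu [ 0.6388 -0.103 ] yaw -28.9 t [-0.0125  0.0081] centre(tip-38) [ 0.6126 -0.0885] (knob+43) [ 0.6655 -0.1177]
w [277. 231.] 4417 zmed 0.0787 mu [ 0.603  -0.2041] yaw -95.4 t [-0.0333  0.047 ] centre(tip-38) [ 0.6022 -0.213 ] (knob+43) [ 0.6021 -0.2138]
w [ 51. 226.] 3773 zmed 0.0784 mu [ 0.4824 -0.1898] yaw 153.9 t [-0.0237  0.0324] centre(tip-38) [ 0.4874 -0.1923] (knob+43) [ 0.465  -0.1813]
```

View pics/w4.png

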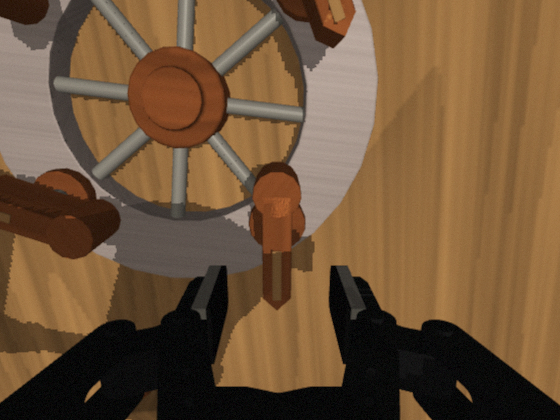

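Bar 2 (277,231) is centred between the fingers, with its axis within 1 mm of the TCP. I'll descend and grip.

Emit:
send_rows:
  commands:
    - [[0,0,3],0,4.5]
    - [[0,0,5.5],0,4.5]
    - [[0,0,6.9],0,4.5]
    - [[0,0,6.9],0,4.5]
    - [[0,0,6.9],0,3]
    - [[0,0,6.9],0,2]
    - [[0,0,6.9],0,0.5]
    - [[0,0,6.9],0,0.5]
    - [[0,0,6.9],0,0.5]
    - [[0,0,6.9],0,0.5]
    - [[0,0,6.9],0,0.5]
    - [[0,0,6.9],0,0.5]
  force: 50

```text
time_s: 10.05
tcp_pos: [0.6013, -0.2141, 0.0688]
ee_rot: [-3.141, 0.0, 1.48]
contact_force: [-10.5, -0.1, 11.8]
finger_gap: 0.18
```

Emit:
send_rows:
  commands:
    - [[0,0,0],0.12,0.5]
    - [[0,0,0],0.24,0.5]
    - [[0,0,0],0.36,0.5]
    - [[0,0,0],0.48,0.5]
    - [[0,0,0],0.6,0.5]
    - [[0,0,0],0.72,0.5]
    - [[0,0,0],0.84,0.5]
    - [[0,0,0],0.96,0.5]
    - [[0,0,0],1.08,0.5]
    - [[0,0,0],1.2,0.5]
    - [[0,0,0],1.32,0.5]
    - [[0,0,0],1.44,0.5]
    - [[0,0,0],1.53,0.5]
    - [[0,0,0],1.571,0.5]
    - [[0,0,0],1.571,0.5]
  force: 50

```text
time_s: 11.55
tcp_pos: [0.6007, -0.2134, 0.0688]
ee_rot: [-3.141, 0.002, -0.093]
contact_force: [-13.3, 4.4, 17.7]
finger_gap: 0.18
```

Emit:
send_rows:
  commands:
    - [[0,0,0],0.12,0.5]
    - [[0,0,0],0.24,0.5]
    - [[0,0,0],0.36,0.5]
    - [[0,0,0],0.48,0.5]
    - [[0,0,0],0.6,0.5]
    - [[0,0,0],0.72,0.5]
    - [[0,0,0],0.84,0.5]
    - [[0,0,0],0.96,0.5]
    - [[0,0,0],1.08,0.5]
    - [[0,0,0],1.2,0.5]
    - [[0,0,0],1.32,0.5]
    - [[0,0,0],1.44,0.5]
    - [[0,0,0],1.53,0.5]
    - [[0,0,0],1.571,0.5]
    - [[0,0,0],1.571,0.5]
    - [[0,0,0],1.571,0.5]
    - [[0,0,0],1.571,0.5]
  force: 50

```text
time_s: 13.25
tcp_pos: [0.6013, -0.2128, 0.0688]
ee_rot: [3.14, 0.001, -1.662]
contact_force: [-8.3, 10.0, 15.3]
finger_gap: 0.176
```

Emit:
send_rows:
  commands:
    - [[0,0,0],0,2.5]
    - [[0,0,0],0,4.5]
    - [[0,0,0],0,4.5]
    - [[0,0,0],0,4.5]
    - [[0,0,0],0,4.5]
    - [[0,0,-3],0,4.5]
    - [[0,0,-7],0,4.5]
    - [[0,0,-12],0,4.5]
    - [[0,0,-12],0,4.5]
    - [[0,0,-12],0,4.5]

```text
time_s: 14.25
tcp_pos: [0.6026, -0.2142, 0.1886]
ee_rot: [-3.139, -0.001, -1.662]
contact_force: [-0.1, -0.3, 0.3]
finger_gap: 0.528
```

```bash
python3 - <<'E'
from fit import *
s=arm.get_state();p,d=arm.get_image('wrist');cv2.imwrite('pics/w5.png',p[:,:,::-1])
print(s['tcp_pos'],s['ee_rot'],s['qpos'],s['finger_gap'],s['contact_force'])
K,T=cam('wrist',s);analyse(K,T,d,p,'w')
E
```

```text
[ 0.60257011 -0.21418555  0.18861453] [-3.13915634e+00 -8.75044851e-04 -1.66218797e+00] [-4.34855589e-01  5.76180690e-01  1.38442810e+00 -3.79249830e-06
  1.17839517e+00  2.79812909e+00] 0.528383474014792 [-0.1272474  -0.25785147  0.26278888]
w [281. 208.] 2808 zmed 0.0788 mu [ 0.6008 -0.2227] yaw -95.3 t [-0.0468  0.0339] centre(tip-38) [ 0.6012 -0.2186] (knob+43) [ 0.6011 -0.2189]
w [470. 239.] 2864 zmed 0.0786 mu [ 0.4714 -0.1884] yaw 154.3 t [-0.0341  0.048 ] centre(tip-38) [ 0.4623 -0.1841] (knob+43) [ 0.4634 -0.1846]
w [253. 368.] 1036 zmed 0.0787 mu [ 0.6347 -0.0932] yaw -67.6 t [-0.0335  0.0204] centre(tip-38) [ 0.628 -0.077] (knob+43) [ 0.6383 -0.102 ]
w [416. 413.] 315 zmed 0.0778 mu [ 0.5046 -0.0361] yaw 50.3 t [-0.0093  0.0158] centre(tip-38) [ 0.4904 -0.0531] (knob+43) [ 0.5261 -0.0101]
```

View pics/w5.png

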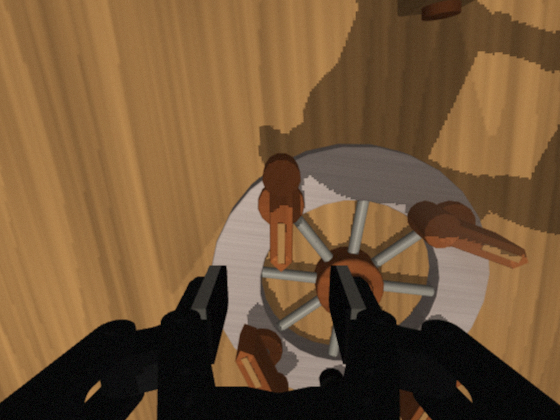

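Nipple 2 is now reversed (pale point towards (280,270), knob at (281,165)) at the same −95.3° axis, so it made a half turn. Now nipple 3.

Emit:
send_rows:
  commands:
    - [[-0.3,2,0],-0.14,4.5]
    - [[-0.6,4,0],-0.28,4.5]
    - [[-0.9,6,0],-0.42,4.5]
    - [[-1.2,8,0],-0.56,4.5]
    - [[-1.5,10,0],-0.7,4.5]
    - [[-1.8,12,0],-0.84,4.5]
    - [[-1.8,14,0],-0.98,4.5]
    - [[-1.8,14,0],-1.12,4.5]
    - [[-1.8,14,0],-1.26,4.5]
    - [[-1.8,14,0],-1.4,4.5]
    - [[-1.8,14,0],-1.54,4.5]
    - [[-1.8,14,0],-1.68,4.5]
    - [[-1.8,14,0],-1.82,4.5]
    - [[-1.8,14,0],-1.96,4.5]
    - [[-1.8,14,0],-2.1,4.5]
    - [[-1.8,14,0],-2.2,4.5]

```text
time_s: 15.9
tcp_pos: [0.4636, -0.1829, 0.186]
ee_rot: [-3.139, 0.001, 0.543]
contact_force: [-0.2, 0.3, -0.4]
finger_gap: 0.527
```

Emit:
send_rows:
  commands:
    - [[0,0,0],-0.14,4.5]
    - [[0,0,0],-0.28,4.5]
    - [[0,0,0],-0.42,4.5]
    - [[0,0,0],-0.56,4.5]
    - [[0,0,0],-0.7,4.5]
    - [[0,0,0],-0.84,4.5]
    - [[0,0,0],-0.98,4.5]
    - [[0,0,0],-1.12,4.5]
    - [[0,0,0],-1.26,4.5]
    - [[0,0,0],-1.4,4.5]
    - [[0,0,0],-1.54,4.5]
    - [[0,0,1],-1.68,4.5]
    - [[0,0,2],-1.82,4.5]
    - [[0,0,3],-1.96,4.5]
    - [[0,0,4],-2.1,4.5]
    - [[0,0,5],-2.16,4.5]
    - [[0,0,5],-2.16,4.5]
    - [[0,0,5],-2.16,4.5]
    - [[0,0,5],-2.16,4.5]

```text
time_s: 17.8
tcp_pos: [0.4642, -0.1832, 0.1373]
ee_rot: [3.142, -0.0, 2.696]
contact_force: [-0.1, 0.1, -0.5]
finger_gap: 0.524
```

```bash
python3 - <<'E'
from fit import *
s=arm.get_state();p,d=arm.get_image('wrist');cv2.imwrite('pics/w6.png',p[:,:,::-1])
print(s['tcp_pos'],s['ee_rot'],s['qpos'],s['finger_gap'],s['contact_force'])
K,T=cam('wrist',s);analyse(K,T,d,p,'w')
E
```

```text
[ 0.46424792 -0.18321761  0.13733138] [ 3.14156862e+00 -2.51574510e-04  2.69600523e+00] [-4.95599126e-01  4.78052730e-01  1.78386482e+00  1.48257223e-05
  8.79927570e-01 -1.62081747e+00] 0.5242924604676225 [-0.05971112  0.06898367 -0.53251369]
w [503. 186.] 3931 zmed 0.0787 mu [ 0.4837 -0.0626] yaw 61.7 t [-0.0233  0.0331] centre(tip-38) [ 0.4814 -0.0669] (knob+43) [ 0.4931 -0.0453]
w [278. 251.] 4191 zmed 0.0788 mu [ 0.4667 -0.1848] yaw 154.5 t [-0.0393  0.0412] centre(tip-38) [ 0.4638 -0.1834] (knob+43) [ 0.4633 -0.1832]
w [550. 383.] 574 zmed 0.076 mu [ 0.6231 -0.0679] yaw -50.9 t [-0.0145  0.009 ] centre(tip-38) [ 0.6048 -0.0454] (knob+43) [ 0.6411 -0.09  ]
```

View pics/w6.png

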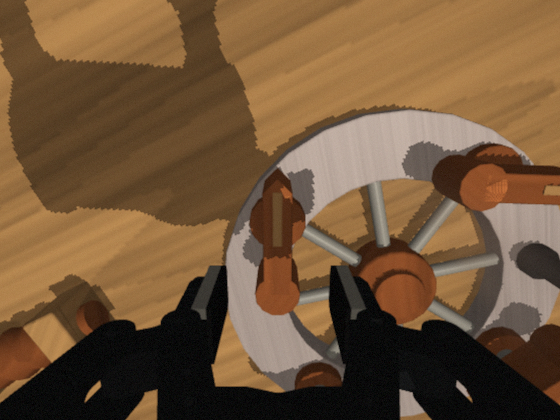

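Bar 3 (278,251) is centred, with its axis within 1 mm of the TCP and yaw matching.

Emit:
send_rows:
  commands:
    - [[0,0,3],0,4.5]
    - [[0,0,5.5],0,4.5]
    - [[0,0,7],0,4.5]
    - [[0,0,7],0,4.5]
    - [[0,0,7],0,3]
    - [[0,0,7],0,2]
    - [[0,0,7],0,0.5]
    - [[0,0,7],0,0.5]
    - [[0,0,7],0,0.5]
    - [[0,0,7],0,0.5]
    - [[0,0,7],0,0.5]
    - [[0,0,7],0,0.5]
  force: 50

```text
time_s: 19.05
tcp_pos: [0.4646, -0.1838, 0.0685]
ee_rot: [-3.141, 0.002, 2.698]
contact_force: [-3.5, -5.3, 6.2]
finger_gap: 0.179
```

Emit:
send_rows:
  commands:
    - [[0,0,0],0.12,0.5]
    - [[0,0,0],0.24,0.5]
    - [[0,0,0],0.36,0.5]
    - [[0,0,0],0.48,0.5]
    - [[0,0,0],0.6,0.5]
    - [[0,0,0],0.72,0.5]
    - [[0,0,0],0.84,0.5]
    - [[0,0,0],0.96,0.5]
    - [[0,0,0],1.08,0.5]
    - [[0,0,0],1.2,0.5]
    - [[0,0,0],1.32,0.5]
    - [[0,0,0],1.44,0.5]
    - [[0,0,0],1.53,0.5]
    - [[0,0,0],1.571,0.5]
    - [[0,0,0],1.571,0.5]
    - [[0,0,0],1.571,0.5]
    - [[0,0,0],1.571,0.5]
  force: 50

```text
time_s: 20.75
tcp_pos: [0.4627, -0.1845, 0.0684]
ee_rot: [-3.141, 0.003, 1.127]
contact_force: [-22.1, -21.0, 14.4]
finger_gap: 0.18
```

Emit:
send_rows:
  commands:
    - [[0,0,0],0,2.5]
    - [[0,0,0],0,4.5]
    - [[0,0,0],0,4.5]
    - [[0,0,0],0,4.5]
    - [[0,0,0],0,4.5]
    - [[0,0,-3],0,4.5]
    - [[0,0,-7],0,4.5]
    - [[0,0,-12],0,4.5]
    - [[0,0,-16],0,4.5]
    - [[0,0,-20],0,4.5]
    - [[0,0,-22],0,4.5]
    - [[0,0,-22],0,4.5]
    - [[0,0,-22],0,4.5]
    - [[0,0,-22],0,4.5]

```text
time_s: 22.15
tcp_pos: [0.4638, -0.1829, 0.2862]
ee_rot: [-3.14, -0.0, 1.127]
contact_force: [0.1, 0.0, 0.1]
finger_gap: 0.527
```

```bash
python3 - <<'E'
from fit import *
s=arm.get_state();p,d=arm.get_image('wrist');cv2.imwrite('pics/w7.png',p[:,:,::-1])
print(s['tcp_pos'],s['ee_rot'],s['qpos'],s['finger_gap'],s['contact_force'])
K,T=cam('wrist',s);analyse(K,T,d,p,'w')
p,d=arm.get_image('scene');cv2.imwrite('pics/s7.png',p[:,:,::-1])
E
```

```text
[ 0.46378965 -0.18293386  0.28618061] [-3.13963871e+00 -1.15195695e-04  1.12683972e+00] [-4.95536942e-01  2.81962070e-01  1.60128552e+00  1.50201033e-05
  1.26030235e+00 -5.15850547e-02] 0.5272219763003289 [0.12841012 0.03349548 0.06720749]
w [240.  43.] 1802 zmed 0.0787 mu [ 0.4894 -0.0558] yaw 62.3 t [-0.0309  0.0335] centre(tip-38) [ 0.4873 -0.0599] (knob+43) [ 0.495  -0.0451]
w [422.  11.] 660 zmed 0.0786 mu [ 0.6367 -0.0985] yaw -53.5 t [-0.0189  0.0146] centre(tip-38) [ 0.6228 -0.0797] (knob+43) [ 0.6511 -0.1179]
w [427. 159.] 1785 zmed 0.0786 mu [ 0.6008 -0.2171] yaw -95.0 t [-0.0415  0.0391] centre(tip-38) [ 0.6007 -0.2181] (knob+43) [ 0.6007 -0.2185]
w [278. 193.] 1446 zmed 0.0786 mu [ 0.4622 -0.1876] yaw -115.1 t [-0.0423  0.037 ] centre(tip-38) [ 0.4626 -0.1867] (knob+43) [ 0.4619 -0.1881]
```

View pics/w7.png

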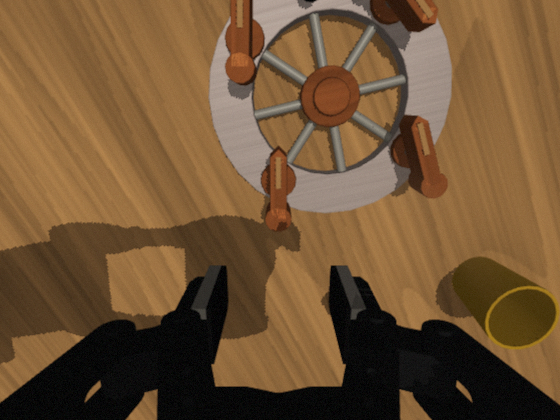

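View pics/s7.png

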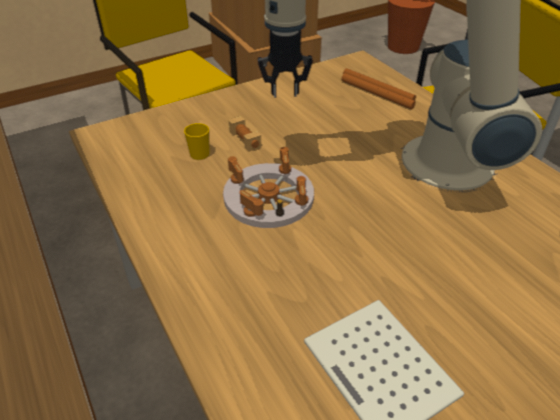

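Nipple 3 points at 64.9° (from 154.5°), nipple 2 stays reversed at −95°, and nipple 4 is unchanged at 62.3°. In the scene view the cup (199,141), roller (245,133) and board are where they began. The arm is clear, so I'm handing in.

```bash
python3 -c "
from plant import arm
print(arm.job_done())"
```

```text
the job is handed in; nothing more can be done
None
```

I turned nipples 1, 2 and 3 in order, each gripped by its flat sides and finished before the next, and handed the job in at about 22 s of the 67 s allowed. The hand-in reports no verdict.

My checks with the wrist camera's depth image, taken after each release:

| Nipple | Direction before | Direction after | Turn clockwise |
|---|---|---|---|
| 1 | 16.8° | −73.1° | 89.9° |
| 2 | −95.4° | axis −95.3°, point reversed | about 180° |
| 3 | 154.5° | 64.9° | 89.6° |
| 4 | 62.5° | 62.3° | not turned |

- **Bystanders:** the cup, roller and board sit at the same places in the last scene picture as at the start; I compared these by eye only.
- **Robot:** it ended 22 cm above the wheel with no contact force. The largest force I saw was about 34 N at the wrist, while holding nipple 3.
- **Nipple 1 at the end:** it was only partly in view in the last wrist picture, so its 89.9° comes from the picture taken just after I released it.
- **Disagreement:** the top and wrist views differed by 2–3 mm in x for the nipple positions, which is about the calibration error. I used the wrist values, and each grip was within about 1 mm of the axis.

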